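Wedge the zoetrope's board up to the height gauge

ROBOT

A 7-joint arm with a two-finger parallel gripper is mounted at the origin on the work surface. World frame = base frame: x ahead of the robot, y to its left, z up, the work surface at z = 0. Lengths are in mm, angles in rad, forces in N, time in s.
With the tool pointing down it reaches from about 400 to 850 mm from the base axis. Payload 4.5 kg.
Tool frame: the origin (TCP) lies at the very end of the fingers, on their centre line; the grasp point (between the pads) lies 19 mm behind it; z points along the fingers, y is the line along which they close (so a half turn about z gives the same grasp; the last joint's range is limited). The gripper opens to 88 mm and grips with 3 to 60 N. Pads are 18 mm wide; open, the fingers measure 123 mm over their backs; the gripper's body (75 mm by 187 mm) begins 45 mm behind the grasp point.
Start: joints at [-1.306, 0.689, -0.195, 1.565, 0.157, 0.902, -0.215], TCP at [142.951, 608.456, 238.743] pointing down, gripper open.
Joint ranges: [-3.01, 3.01], [-0.46, 2.08], [-1.47, 1.51], [0.13, 2.56], [-1, 4.14], [0.04, 2.09], [-2.66, 2.66]. Speed limits (rad/s): [2.57, 2.57, 3.14, 3.14, 3.14, 3.14, 3.14].

INTERFACE

Orientations are given as a rotation vector (axis times angle).
In Python, from station import arm, command_gripper, solve_ik, grab_frame, calibration, ticket, get_time, get_qpos, get_joint_velocities, get_joint_efforts, get_position, get_ee_rot, get_ft_force, get_torque, get_gripper_width, get_grip_force gives the robot as it stands. The module is installed in compiled form; this text tells all that it offers. Calls block until the motion is done:
- arm.move_pose(position, orientation): joint-space move of the TCP to a pose.
- arm.line_to(position, rot=None, velocity=150, guard=None): straight line of the TCP; rot=None keeps the orientation; velocity is the mean speed in mm/s. With guard (N) it stops when the force on the tool has changed by that much, and returns True; else False.
- arm.move_joints(angles): joint-space move.
- command_gripper(opening, force=None): finger opening in mm; force is the grip in N (None keeps the last); returns when the fingers have stopped.
- arm.wait(seconds).
- solve_ik(position, orientation): joint angles nearest the present ones, or None.
- grab_frame(name): name is "scene" or "top"; returns (picture, depth): 420x560x3 uint8, blue, green, red; 420x560 float32, mm along the optical axis (not along the pixel's ray), 0 where there is no reading.
- calibration(name): a dict with "K" (3x3 intrinsics, pixels), "cam_to_world" (4x4, takes a point from camera to world coordinates). Camera axes: x right, y up, looking along -z (the intrinsics and any distortion apply to the point x, -y, -z); pixel columns grow to the right and rows downward; lengths in mm; the calibration is good to about 2 mm. A picture is of the moment at which its call begins. calibration takes no time and is no camera call.
A pose or a line that the arm cannot do raises arm.IKError and nothing moves.
- ticket.close_job(): hands the job in; it is judged then, once.
Readings, each from a call of its own:
- get_time(): time.
- get_qpos(): joint angles.
- get_joint_velocities(): joint speeds.
- get_joint_efforts(): joint torques, N m.
- get_position(): TCP position.
- get_ee_rot(): TCP orientation.
- get_ft_force(): force on the tool from outside, world axes, zero at the start.
- get_torque(): the same for the moment, N m.
- get_gripper_width(): finger opening in mm.
- get_grip_force(): force on a finger pad.
Only numpy, scipy, OpenCV 4.12 (cv2) and the standard library are available. Lean on these libraries where they do the work, as an engineer would, in place of code of your own. Each camera call takes 0.05 s, during which the arm holds its last target. There are 200 camera calls.

TASK

The zoetrope's turntable runs out of level: slide the long slim wooden wedge, thin end first, lying flat on the bench, in under the middle of the free end of the green board, and drive it straight in until the board has risen to just touch the tip of the height gauge's pointer. Stop at a light touch, without forcing the board against the pointer, then let go and leave the wedge there carrying the board. Raise the zoetrope with the wedge alone, keeping its heel at the stop strip, and do not disturb the gauge or the other things on the bench.

Things in the scene. Friction and masses are not known exactly. Their poses are not given: they have to be found in the camera images.
- stand: The zoetrope, 0.6 to 1.05 kg, loose: green board 360 x 150 x 12 mm on feet 20 mm tall. Origin: on the bench below the middle of the free end's edge; +x runs along the board to the stop, y across, z up. A full-width cross foot stands at the far end; the two other feet, 90 mm from the free end, stand 42 to 74 mm either side of the centre line, so the middle is open for the wedge.
- drum_top (a point): Middle of the top of the black slotted drum on the board: 255 mm from the free end, 141 mm above the bench; its turntable is 176 mm across. Between drum and free end lies a blue-topped crank wheel, 72 mm across, centred 131 mm from the free end, its knob 77 mm above the bench.
- free_end (a point): Middle of the lower edge of the board's free end, the edge that rides up on the wedge: 20 mm above the bench at the start. The board's top face is 12 mm above it. Axes as the stand's.
- touch_spot (a point): The point of the board's top face, on the centre line 45 mm in from the free end, that rises to the pointer's tip; 32 mm above the bench at the start. Axes as the stand's.
- heel (a point): Middle of the bottom outer edge of the cross foot, 360 mm from the free end, at the stop strip. When the free end is raised the whole stand tips about this edge.
- stop: Plywood strip 40 x 220 x 10 mm screwed to the bench behind the cross foot, against which the stand is backed when the wedge is pushed. Origin: bottom middle of the edge that faces the foot; axes as the stand's.
- gauge: Surface gauge fixed beside the board: steel base 62 x 74 x 26 mm, upright post 10 mm thick and 156 mm tall, and a clamped sleeve with a 6 mm rod that reaches level over the board, 26 mm higher than the pointer's tip, then bends down. Origin: centre of the base's underside; +y runs along the rod to the board's centre line, 140 mm away. Delicate: at most 5 N from the board on its pointer.
- pointer_tip (a point): Lowest point of the ball (8 mm across) at the end of the gauge's pointer, the height mark: 37 to 44 mm above the bench, straight above touch_spot.
- pointer (a joint): Height setting of the pointer on its post (m): 0 puts the tip 37 mm above the bench. Clamped; do not move it.
- wedge: The long slim beech wedge, 160 mm long, 36 mm wide, about 100 g, tapered evenly from 6 mm thick at the thin end to 46 mm (1 in 4). Origin: centre of the flat underside; thin end at +x, 80 mm away, z up. Stays by friction where it is left.
- wedge_tip (a point): Middle of the wedge's thin end, on its underside. It slides freely until 56 mm under the board's end; from there it lifts that end 1 mm per 4 mm (the touch spot 0.875 as much), taking a push of about 3 to 12 N. Once the board meets the pointer, each newton on the pointer adds 1 to 1.7 N to that push, about 1 N per further millimetre.
- strip: Plain beech packing strip of even thickness, 125 x 36 x 18 mm, lying near the wedge; bystander. Origin: centre of the underside.
- stub: Short steep beech wedge offcut, 64 mm long, 36 mm wide, 6 to 46 mm thick, lying near the long wedge; bystander. Origin: centre of the underside, thin end at +x.
- spare_wheel: Plain wooden wheel 72 mm across, 8 mm thick, lying flat; bystander. Origin: centre of the underside.
Not all that is in view belongs to the job. What is shaped like the gauge but turquoise is not meant.

How it is judged:
By the outcome, as a careful person would: the job done as asked, in the order asked, and still so for the second after the job is handed in, with the robot touching nothing.
It also fails if it takes over 67 s, if anything falls off the work surface, if the arm or the gripper's body presses on something with over 40 N, if the wrist force passes 120 N, or if a joint passes its speed limit or range.

## Working session

There is one attempt and no reset: what is moved stays moved. The work goes in short steps, each a Python script; the robot and the scene stay as the last script left them, time stands still between calls to the robot, and variables do not carry over. Pictures are saved under pics/ and viewed, at most 10 in all, crops included, and the job is handed in when it is done.

```bash
mkdir -p pics; python3 - <<'E'
from station import *
import cv2,numpy as np
for n in("scene","top"):
    p,d=grab_frame(n); cv2.imwrite(f"pics/{n}0.png",p); np.save(f"{n}0.npy",d)
    c=calibration(n); print(n,{k:(np.round(v,3).tolist() if hasattr(v,'shape') else v) for k,v in c.items()})
print(get_time(),get_ee_rot(),get_ft_force())
E
```

```text
scene {'K': [[399.315, 0.0, 281.328], [0.0, 399.315, 211.359], [0.0, 0.0, 1.0]], 'cam_to_world': [[0.256, -0.782, 0.569, 1180.535], [0.967, 0.211, -0.144, -118.471], [-0.007, 0.587, 0.81, 995.764], [0.0, 0.0, 0.0, 1.0]]}
top {'K': [[473.605, 0.0, 288.187], [0.0, 473.605, 211.309], [0.0, 0.0, 1.0]], 'cam_to_world': [[-0.015, 0.996, -0.087, 441.235], [-1.0, -0.014, 0.004, 49.491], [0.002, 0.087, 0.996, 1437.783], [0.0, 0.0, 0.0, 1.0]]}
0.1 [-3.61644042e-01 -3.12064044e+00  2.48326002e-03] [-0.64242117 -0.35829044 -0.57415933]
```

View pics/scene0.png

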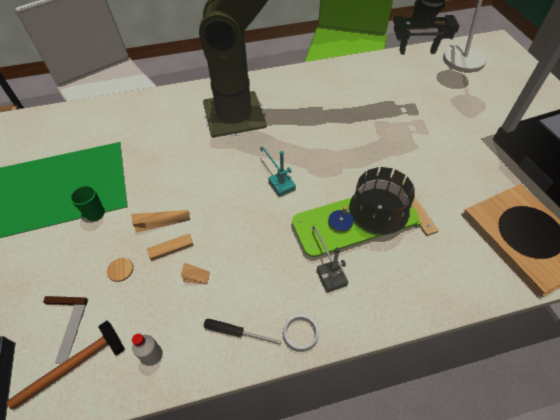

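View pics/top0.png

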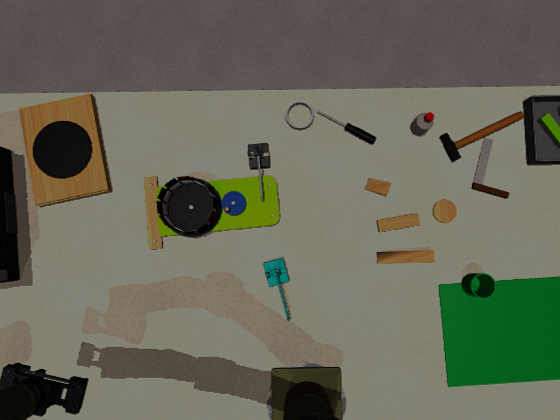

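The top view shows the board with its free end at about (279,201), the stop at (153,213), the grey gauge at (259,155) and the long wedge at about (405,257). The strip is at (398,222) and the stub at (378,187). I'll enlarge both areas.

```bash
cat > h.py <<'E'
from station import *
import cv2,numpy as np
def ray(n,u,v):
    c=calibration(n);K=c["K"];T=np.array(c["cam_to_world"])
    d=np.array([(u-K[0][2])/K[0][0],-(v-K[1][2])/K[1][1],-1.])
    return T[:3,3],T[:3,:3]@d
def atz(n,u,v,z):
    o,d=ray(n,u,v); return o+d*(z-o[2])/d[2]
def proj(n,P):
    c=calibration(n);K=c["K"];T=np.array(c["cam_to_world"])
    p=T[:3,:3].T@(np.array(P,float)-T[:3,3]); return K[0][2]+K[0][0]*p[0]/-p[2], K[1][2]+K[1][1]*-p[1]/-p[2]
E
python3 - <<'E'
import cv2,numpy as np
p=cv2.imread("pics/top0.png")
a=cv2.resize(p[140:240,140:300],None,fx=5,fy=5,interpolation=cv2.INTER_CUBIC)
b=cv2.resize(p[170:275,350:460],None,fx=5,fy=5,interpolation=cv2.INTER_CUBIC)
cv2.imwrite("pics/a.png",a);cv2.imwrite("pics/b.png",b)
print(cv2.imread("pics/scene0.png").shape)
from h import *
d=np.load("top0.npy")
print(np.round(d[257,374:438:3]).tolist())
def world(u,v):
    o,r=ray("top",u,v);return np.round(o+r*d[v,u],1).tolist()
for u in range(376,436,6): print(u,world(u,257))
for q in((275,201),(275,190),(215,225),(300,220),(398,222)):print(q,world(*q))
E
```

```text
(420, 560, 3)
[1431.0, 1422.0, 1417.0, 1419.0, 1417.0, 1420.0, 1416.0, 1414.0, 1413.0, 1407.0, 1408.0, 1400.0, 1403.0, 1401.0, 1398.0, 1393.0, 1388.0, 1391.0, 1388.0, 1385.0, 1386.0, 1428.0]
376 [424.4, -219.6, -1.6]
382 [424.2, -236.3, 6.0]
388 [424.1, -252.2, 16.2]
394 [423.8, -270.0, 16.6]
400 [423.6, -286.4, 23.2]
406 [423.5, -302.6, 29.8]
412 [423.2, -320.8, 28.3]
418 [423.1, -335.5, 39.5]
424 [422.8, -353.1, 39.6]
430 [422.6, -368.9, 45.9]
(275, 201) [595.2, 83.1, 34.8]
(275, 190) [628.3, 82.7, 34.3]
(215, 225) [525.4, 259.9, 47.8]
(300, 220) [539.9, 8.5, -1.9]
(398, 222) [528.0, -284.0, 23.6]
```

View pics/a.png

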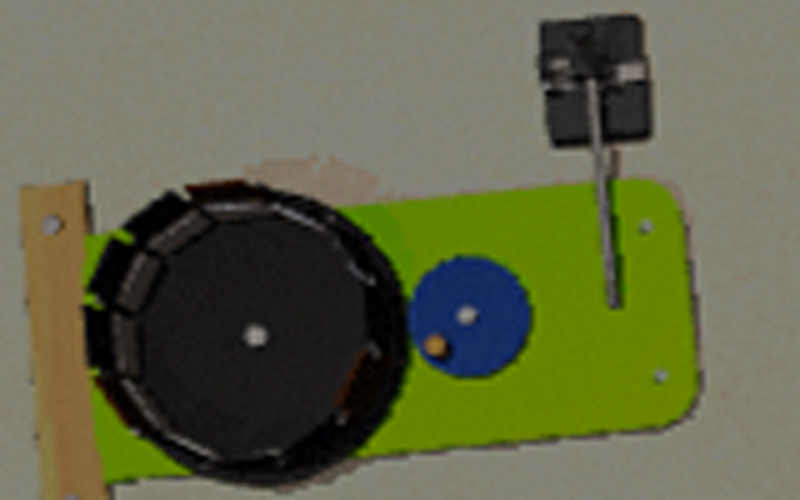

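View pics/b.png

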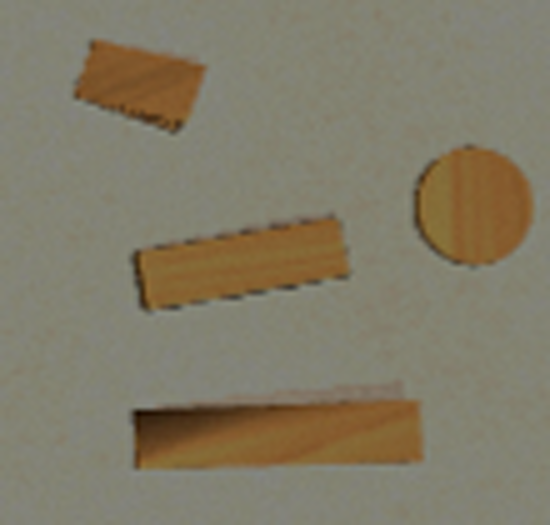

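The crops show the wedge's top outline at b-crop corners (135,409), (135,468), (422,462) and (420,401), with the thin end facing left (+y). The free end of the board runs from about (690,220) to (700,390) in the a-crop, and the pointer is at about (614,305). Next I'll fit the stand and wedge poses.

```bash
cat > fit.py <<'E'
from h import *
A=lambda x,y,z:atz("top",(x+.5)/5-.5+140,(y+.5)/5-.5+140,z)[:2]
B=lambda x,y,z:atz("top",(x+.5)/5-.5+350,(y+.5)/5-.5+170,z)[:2]
p=cv2.imread("pics/top0.png")
hsv=cv2.cvtColor(p,cv2.COLOR_BGR2HSV)
m=((hsv[...,0]>32)&(hsv[...,0]<55)&(hsv[...,1]>150)); m[:, :140]=0;m[:,300:]=0;m[:130]=0;m[245:]=0
P=[]
# long edges, cols 225..268
up=[];lo=[]
for u in range(228,266):
    r=np.where(m[:,u])[0]; 
    if not 254<u<264: up.append(atz("top",u,r.min()-.5,32)[:2])
    lo.append(atz("top",u,r.max()+.5,30)[:2])
en=[]
for v in range(188,216):
    r=np.where(m[v])[0]; en.append(atz("top",r.max()+.5,v,32)[:2])
def ln(q):
    vx,vy,x,y=cv2.fitLine(np.float32(q),cv2.DIST_HUBER,0,.01,.01).ravel();return np.array([x,y]),np.array([vx,vy])*(1 if vy>0 else -1)
(c1,d1),(c2,d2),(c3,d3)=ln(up),ln(lo),ln(en)
print("edge dirs",d1,d2,d3)
d=d1+d2;d/=np.linalg.norm(d); n=np.array([-d[1],d[0]])
print("width",abs((c1-c2)@n))
off=((c1+c2)/2)@n; along=c3@d
F=d*along+n*off
print("free end",F,"axis",d, "heading",np.arctan2(d[1],d[0]))
for nm,q,e in(("drum hub",A(256,336,60),None),("wheel hub",A(467,315,62),131),("ptr",A(614,300,55),45),("stop edge",(A(88,190,10)+A(108,480,10))/2,360)):
    print(nm,(q-F)@d,(q-F)@n)
T1,T2,H1,H2=B(135,409,6),B(135,468,6),B(422,462,46),B(420,401,46)
t=(T1+T2)/2;h=(H1+H2)/2
print("wedge tip",t,"heel",h,"len",np.linalg.norm(t-h),"wid",np.linalg.norm(T1-T2),np.linalg.norm(H1-H2),"ang",np.arctan2(*(t-h)[::-1]))
D=np.load("top0.npy")
def world(u,v):
    o,r=ray("top",u,v);return o+r*D[v,u]
for v in range(168,204,2):
    q=[world(u,v)[2] for u in range(257,266)]; print(v,np.round(q).astype(int).tolist())
E
python3 fit.py; python3 - <<'E'
import cv2
p=cv2.imread("pics/scene0.png")
cv2.imwrite("pics/c.png",cv2.resize(p[185:295,280:400],None,fx=5,fy=5,interpolation=cv2.INTER_CUBIC))
E
```

```text
edge dirs [-0.07878114  0.9968919 ] [-0.08399908  0.99646586] [0.996503   0.08355697]
width 150.36678
free end [600.88684  75.03416] axis [-0.0813904   0.99668235] heading 1.6522769
drum hub 254.52525396629673 1.2928272329774353
wheel hub 130.58522189480195 1.0143246662903027
ptr 44.6318850398671 -0.37638538870816
stop edge 359.3256554507663 -14.729424113533852
wedge tip [ 423.55740585 -219.98499307] heel [ 425.69640188 -380.12560504] len 160.15489659924464 wid 35.364297479802374 35.56639300544367 ang 1.5841525192918755
168 [15, 15, 75, 69, 4, 6, 2, 9, 1]
170 [5, -2, 69, 69, 6, 2, 3, 5, 9]
172 [-4, 4, 73, 72, 5, 2, 0, -1, 0]
174 [-5, 3, 69, 77, 0, 7, 6, 8, 4]
176 [-1, 5, 71, 74, 35, 37, 33, 31, 38]
178 [32, 36, 37, 71, 70, 32, 31, 37, 34]
180 [28, 33, 34, 73, 66, 31, 26, 32, 31]
182 [37, 31, 29, 76, 65, 31, 29, 32, 34]
184 [37, 32, 33, 70, 76, 30, 35, 33, 32]
186 [33, 33, 34, 70, 70, 33, 30, 32, 33]
188 [36, 34, 33, 33, 71, 71, 37, 33, 33]
190 [27, 29, 29, 37, 66, 73, 36, 36, 32]
192 [30, 29, 30, 30, 67, 68, 29, 34, 31]
194 [34, 36, 29, 33, 72, 73, 33, 33, 31]
196 [31, 40, 25, 26, 65, 70, 38, 31, 42]
198 [33, 29, 32, 31, 31, 65, 63, 24, 26]
200 [28, 38, 36, 35, 38, 63, 57, 38, 37]
202 [31, 30, 35, 36, 26, 28, 30, 30, 35]
```

View pics/c.png

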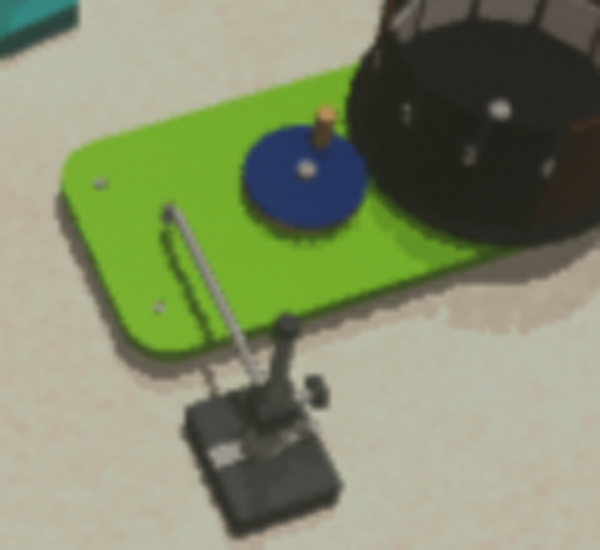

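All the checks agree: board width 150.4, wheel 130.6, drum 254.5, stop 359 and wedge length 160. From the rod depth the tip is at about 41 mm, so I expect roughly 97 mm of insertion. Next I'll grasp the wedge near its heel and set it in front of the board.

```bash
cat >> h.py <<'E'
from scipy.spatial.transform import Rotation as Ro
F=np.array([600.9,75.0]); d=np.array([-.0814,.99668]); n=np.array([-d[1],d[0]])
W=np.array([425.7,-380.1]); wa=1.5842
def rot(a):   # tool down, closing line across heading a; the sign nearest the present pose
    c=[]
    for s in(1,-1):
        y=s*np.array([-np.sin(a),np.cos(a),0]);z=np.array([0,0,-1.])
        c.append(Ro.from_matrix(np.c_[np.cross(y,z),y,z]))
    cur=Ro.from_rotvec(get_ee_rot())
    return min(c,key=lambda r:(r*cur.inv()).magnitude()).as_rotvec()
ad=np.arctan2(d[1],d[0])
def st(m=""): print(m,"t%.1f"%get_time(),np.round(get_position(),1),"f",np.round(get_ft_force(),2),"w%.1f g%.1f"%(get_gripper_width(),get_grip_force()))
E
python3 - <<'E'
from h import *
g=W+20*np.array([np.cos(wa),np.sin(wa)]); r=rot(wa)
command_gripper(80,40)
arm.move_pose([*g,130],r); st("above")
print(arm.line_to([*g,10],velocity=80,guard=6)); st("down")
command_gripper(20,40); st("grip")
arm.line_to([*g,120],velocity=120); st("lift")
q=F-155*d
r=rot(ad)
arm.move_pose([*q,120],r); st("over")
arm.line_to([*q,16],velocity=80)
print(arm.line_to([*q,6],velocity=10,guard=2.5)); st("placed")
p,D=grab_frame("top"); cv2.imwrite("pics/d0.png",p)
cv2.imwrite("pics/d.png",cv2.resize(p[150:250,240:370],None,fx=6,fy=6,interpolation=cv2.INTER_CUBIC))
p,D=grab_frame("scene"); cv2.imwrite("pics/e0.png",p)
E
```

```text
above t4.0 [ 426.1 -359.4  130. ] f [-0.33  0.02  0.37] w80.3 g0.0
False
down t5.6 [ 425.7 -360.3   10.4] f [-1.12  0.4   0.38] w80.2 g0.0
grip t6.3 [ 425.4 -360.1   10. ] f [-0.82  0.19  0.35] w35.7 g40.0
lift t7.4 [ 425.  -359.7  119.4] f [-0.3  -0.19 -2.25] w36.0 g40.0
over t8.7 [612.7 -82.1 119.9] f [ 0.37 -0.28 -1.88] w35.5 g40.0
True
placed t10.8 [613.5 -79.5  10. ] f [ 0.67 -0.28  4.02] w35.7 g40.0
```

View pics/d.png

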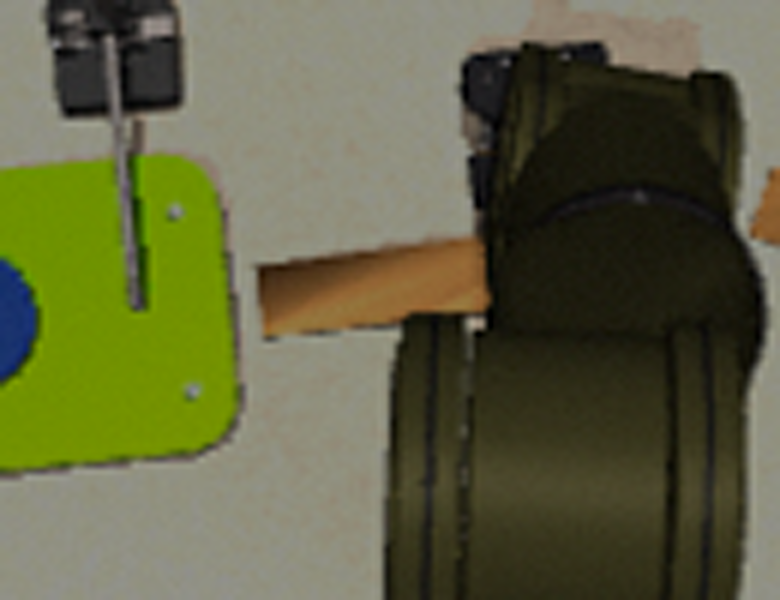

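The wedge now points at the free end. Its thin-end corners are at (258,267) and (264,337) in the crop, and the board screws are at (176,212) and (193,391). I'll check the lateral offset and then insert freely to just short of lifting.

```bash
python3 - <<'E'
from h import *
D=lambda x,y,z:atz("top",(x+.5)/6-.5+240,(y+.5)/6-.5+150,z)[:2]
t=(D(258,267,6)+D(264,337,6))/2; s=(D(176,212,32)+D(193,391,32))/2
print("tip rel F",(t-F)@d,(t-F)@n,"screw mid",(s-F)@d,(s-F)@n)
a=(D(400,249,26)+D(400,327,26))/2
print("mid",(a-F)@d,(a-F)@n)
# free slide to 50 mm under
z=get_position()[2]
q=F-(140-45)*d
print(arm.line_to([*q,10.0],velocity=60,guard=3.5)); st("slid")
E
```

```text
tip rel F -15.823617931026883 0.864063098410702 screw mid 22.106209461161978 -0.21644931314976204
mid -85.63108517910663 2.732157350552029
True
slid t11.1 [613.4 -79.2  10. ] f [ 0.19 -0.5   4.97] w35.6 g40.0
```

```bash
python3 - <<'E'
from h import *
for ins in(20,48):
    print(arm.line_to([*(F-(140-ins)*d),10.0],velocity=50,guard=8)); st(f"ins{ins}")
arm.wait(.3); st("rest")
p,D=grab_frame("scene"); cv2.imwrite("pics/f0.png",p)
cv2.imwrite("pics/f.png",cv2.resize(p[185:285,240:370],None,fx=6,fy=6,interpolation=cv2.INTER_CUBIC))
E
```

```text
False
ins20 t12.0 [610.7 -42.8  10. ] f [-0.65  1.34  4.59] w35.7 g40.0
False
ins48 t12.7 [608.3 -14.9  10. ] f [-0.73  0.49  4.93] w35.6 g40.0
rest t13.0 [608.3 -14.9  10. ] f [-1.27  0.92  4.63] w35.6 g40.0
```

View pics/f.png

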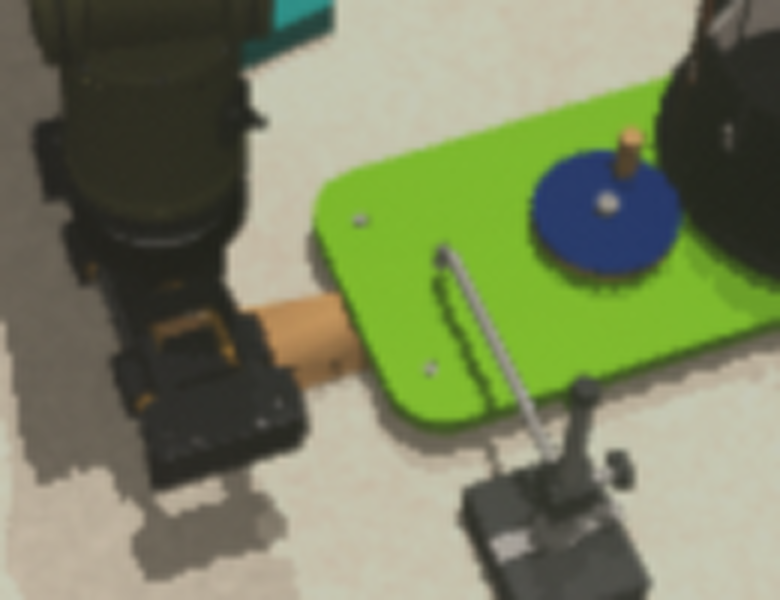

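Still centred, judging by the visible wedge at about (351,335) against the edge middle, and nothing is touching. Now I'll push in small steps, logging the averaged force along the axis.

```bash
cat >> h.py <<'E'
def favg(k=8):
    s=[]
    for _ in range(k): s.append(get_ft_force()); arm.wait(.02)
    return np.mean(s,0)
def step(ins,v=15,z=10.0):
    arm.line_to([*(F-(140-ins)*d),z],velocity=v); f=favg(); p=get_position()
    ip=140-(F-p[:2])@d
    print("ins %.1f act %.2f z%.2f push %.2f side %.2f fz %.2f t%.1f"%(ins,ip,p[2],-f[:2]@d,f[:2]@n,f[2],get_time()));return -f[:2]@d
E
python3 - <<'E'
from h import *
for ins in(52,56,58,60,62,65,68,71,74,77): step(ins)
E
```

```text
ins 52.0 act 51.76 z10.01 push 3.00 side -0.12 fz 4.68 t13.6
ins 56.0 act 56.35 z10.00 push 2.41 side 0.04 fz 4.80 t14.2
ins 58.0 act 56.96 z10.02 push 5.06 side -0.23 fz 4.31 t14.6
ins 60.0 act 58.20 z10.00 push 6.38 side 0.22 fz 4.00 t15.0
ins 62.0 act 59.90 z10.02 push 6.81 side 0.01 fz 4.05 t15.4
ins 65.0 act 62.93 z10.03 push 6.91 side 0.19 fz 3.97 t15.9
ins 68.0 act 65.90 z10.03 push 6.85 side -0.03 fz 4.26 t16.4
ins 71.0 act 68.92 z10.01 push 6.91 side 0.08 fz 4.12 t16.9
ins 74.0 act 71.89 z10.01 push 6.71 side -0.20 fz 4.13 t17.3
ins 77.0 act 74.87 z10.01 push 6.96 side -0.20 fz 4.26 t17.8
```

Push is steady at 6.9 N and the pointer has not been reached. I'll continue in 1 mm steps and stop at a clear rise.

```bash
python3 - <<'E'
from h import *
b=6.88; ins=77; hist=[]
while ins<114:
    ins+=1 if not(hist and hist[-1]>b+.3) else .5
    f=step(ins); hist.append(f)
    if len(hist)>=2 and min(hist[-2:])>b+.55 or f>b+1.6: break
st("stop")
p,D=grab_frame("scene"); cv2.imwrite("pics/g0.png",p)
cv2.imwrite("pics/g.png",cv2.resize(p[200:270,285:365],None,fx=8,fy=8,interpolation=cv2.INTER_CUBIC))
E
```

```text
ins 78.0 act 75.67 z10.01 push 7.18 side 0.08 fz 4.45 t18.2
ins 78.5 act 76.03 z10.00 push 7.16 side -0.03 fz 4.25 t18.6
ins 79.5 act 77.07 z10.01 push 7.27 side -0.13 fz 4.06 t19.0
ins 80.0 act 77.53 z10.04 push 7.42 side -0.08 fz 4.27 t19.4
ins 80.5 act 77.97 z10.04 push 7.32 side 0.03 fz 4.24 t19.7
ins 81.0 act 78.48 z10.02 push 7.81 side -0.25 fz 4.57 t20.1
ins 81.5 act 78.94 z10.01 push 7.25 side -0.08 fz 4.27 t20.5
ins 82.0 act 79.45 z10.01 push 7.78 side 0.11 fz 3.99 t20.9
ins 82.5 act 79.98 z9.99 push 7.39 side 0.13 fz 4.07 t21.3
ins 83.0 act 80.45 z10.00 push 7.55 side 0.03 fz 4.39 t21.6
ins 83.5 act 80.97 z10.02 push 7.89 side 0.02 fz 4.16 t22.0
stop t22.0 [605.5  16.2  10. ] f [ 1.24 -8.46  3.9 ] w35.9 g40.0
```

View pics/g.png

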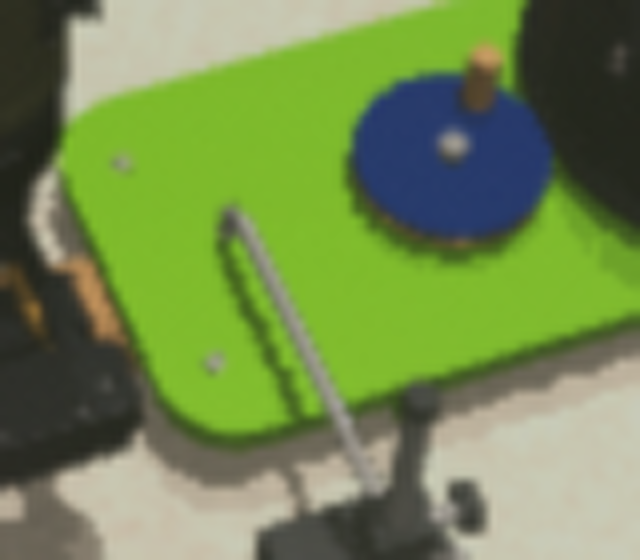

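The force only creeps up (about 0.1 N/mm, against the 1 N/mm expected on contact), and the pointer's shadow is still separate from the ball at (232,222). So there is no touch yet. I'll continue, with detection based on a local slope.

```bash
sed -i 's/def favg(k=8)/def favg(k=14)/' h.py; python3 - <<'E'
from h import *
ins=83.5; hist=[7.55,7.5,7.65]
while ins<112:
    ins+=1
    f=step(ins); b=np.median(hist[-7:-1] if len(hist)>3 else hist)
    hist.append(f)
    if f>b+.75: print("rise over",b); break
E
```

```text
ins 84.5 act 82.04 z10.00 push 7.49 side -0.26 fz 3.98 t22.6
ins 85.5 act 83.05 z10.02 push 7.39 side 0.01 fz 4.38 t23.1
ins 86.5 act 84.07 z10.02 push 7.34 side 0.01 fz 4.35 t23.5
ins 87.5 act 85.09 z9.98 push 7.29 side -0.18 fz 4.31 t24.0
ins 88.5 act 86.05 z10.01 push 7.28 side -0.11 fz 4.13 t24.5
ins 89.5 act 87.07 z10.01 push 7.21 side 0.12 fz 4.50 t25.0
ins 90.5 act 88.08 z10.01 push 7.16 side -0.17 fz 4.34 t25.5
ins 91.5 act 89.04 z9.99 push 7.27 side -0.10 fz 4.19 t25.9
ins 92.5 act 90.05 z10.01 push 7.17 side -0.09 fz 4.20 t26.4
ins 93.5 act 91.07 z10.00 push 7.13 side 0.09 fz 4.40 t26.9
ins 94.5 act 92.04 z10.00 push 7.39 side -0.03 fz 4.43 t27.4
ins 95.5 act 93.07 z10.00 push 7.16 side -0.13 fz 4.46 t27.9
ins 96.5 act 94.03 z10.02 push 7.24 side -0.28 fz 4.18 t28.4
ins 97.5 act 95.02 z10.00 push 7.23 side -0.01 fz 4.51 t28.9
ins 98.5 act 96.05 z10.01 push 7.20 side -0.03 fz 4.28 t29.3
ins 99.5 act 97.07 z10.02 push 7.19 side 0.16 fz 4.32 t29.8
ins 100.5 act 98.07 z10.04 push 7.27 side -0.04 fz 4.27 t30.3
ins 101.5 act 99.04 z9.99 push 7.32 side -0.06 fz 4.44 t30.8
ins 102.5 act 100.04 z10.00 push 7.12 side 0.03 fz 4.48 t31.3
ins 103.5 act 101.05 z10.01 push 7.28 side -0.12 fz 4.26 t31.8
ins 104.5 act 102.02 z10.02 push 7.25 side -0.08 fz 4.51 t32.2
ins 105.5 act 102.77 z10.00 push 7.73 side 0.10 fz 4.36 t32.7
ins 106.5 act 103.37 z10.01 push 8.32 side -0.10 fz 4.31 t33.2
rise over 7.260795343978099
```

Clear contact: the push rose steadily from act ≈102.4 and is now about 1.1 N over baseline, so roughly 0.8 N on the pointer. I'll relieve the arm's wind-up, release, back off and check.

```bash
python3 - <<'E'
from h import *
step(103.6); 
command_gripper(37.5,3); st("eased")
command_gripper(60); st("open")
p=get_position()
arm.line_to([p[0],p[1],150],velocity=80); st("up")
arm.move_pose([480,-200,260],get_ee_rot()); st("away"); arm.wait(.5)
for nm in("scene","top"):
    p,D=grab_frame(nm); cv2.imwrite(f"pics/{nm}1.png",p); np.save(f"{nm}1.npy",D)
    if nm=="scene": s=cv2.resize(p[195:285,280:380],None,fx=4,fy=4,interpolation=cv2.INTER_CUBIC)
    else: t=cv2.resize(p[140:230,240:340],None,fx=4,fy=4,interpolation=cv2.INTER_CUBIC)
cv2.imwrite("pics/h.png",np.hstack([s,t]))
E
```

```text
ins 103.6 act 103.36 z10.02 push 3.60 side 0.20 fz 4.99 t33.8
eased t34.0 [602.9  40.4   9.3] f [-0.31 -0.53 -0.03] w37.3 g0.0
open t34.5 [603.9  38.7  10. ] f [ 0.64 -0.54  0.19] w60.0 g0.0
up t36.4 [603.6  38.7 149.6] f [ 1.12  0.18 -0.45] w60.1 g0.0
away t37.5 [ 480.9 -198.3  259.5] f [-0.23 -0.2   0.58] w59.9 g0.0
```

View pics/h.png

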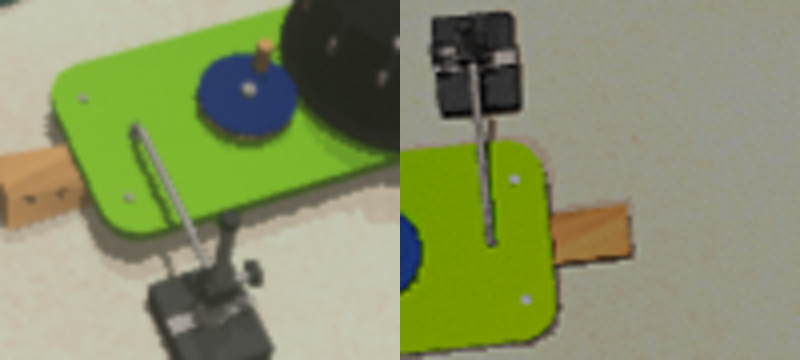

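The wedge sits centred under the free end, with its heel corners at (630,203) and (633,258) in the right-hand panel. The board is raised to the pointer at (137,130) in the left-hand panel. A numeric check that it didn't slip on release:

```bash
python3 - <<'E'
from h import *
T=lambda x,y,z:atz("top",(x+.5)/4-.5+240,(y+.5)/4-.5+140,z)[:2]
h=(T(229.5,203,46)+T(233,258,46))/2
print("heel rel F",(h-F)@d,(h-F)@n,"-> ins",160+(h-F)@d)
e=(T(152,212,42)+T(155,265,42))/2; print("near end of visible wedge/edge",(e-F)@d,(e-F)@n)
a=cv2.imread("pics/top0.png");b=cv2.imread("pics/top1.png")
g=lambda i,y0,y1,x0,x1:cv2.cvtColor(i[y0:y1,x0:x1],cv2.COLOR_BGR2GRAY).astype(np.float32)
for nm,w in(("gauge",(140,170,245,273)),("stop",(172,252,142,158)),("strip",(208,236,372,424)),("stub",(175,200,360,396)),("wheel",(196,226,430,460)),("teal",(255,325,260,296))):
    print(nm,np.round(cv2.phaseCorrelate(g(a,*w),g(b,*w)),2), "diff",np.abs(g(a,*w)-g(b,*w)).mean().round(1))
E
```

```text
heel rel F -58.74283048266634 1.4959431301675779 -> ins 101.25716951733366
near end of visible wedge/edge -0.9258292039282251 1.4706210423232864Traceback (most recent call last):
  File "<stdin>", line 9, in <module>
    return _wrapfunc(a, 'round', decimals=decimals, out=out)
    return _wrapit(obj, method, *args, **kwds)
    conv = _array_converter(obj)
ValueError: setting an array element with a sequence. The requested array has an inhomogeneous shape after 1 dimensions. The detected shape was (2,) + inhomogeneous part.
```

By vision the insertion is 101.3 ±1.2 mm, against a contact point at 102.3, so a small spring-back can't be ruled out. I'll check by pressing gently on the heel with closed fingers: if the wedge is in touch it should resist more than the free-lift push, now without the bench drag from pressing down.

```bash
python3 - <<'E'
from h import *
r=rot(ad)
command_gripper(0,20)
P=lambda s,z:[*(F-s*d),z]
arm.move_pose(P(85,120),r)
print(arm.line_to(P(85,14),velocity=80,guard=6)); st("down")
f0=favg(); 
print(arm.line_to(P(60,14),velocity=12,guard=2.2)); st("contact")
p=get_position(); s=(F-p[:2])@d
for i in range(12):
    s-=.4
    arm.line_to(P(s,14),velocity=10); f=favg()-f0; q=get_position()
    print("cmd %.2f act %.2f push %.2f side %.2f t%.1f"%(s,(F-q[:2])@d,-f[:2]@d,f[:2]@n,get_time()))
    if -f[:2]@d>5.0: break
E
```

```text
False
down t41.6 [608.2  -9.8  14.5] f [0.58 0.34 0.02] w0.5 g0.0
True
contact t43.2 [606.    8.3  13.6] f [ 0.69 -0.48 -0.25] w-0.0 g0.3
cmd 66.47 act 66.86 push 1.60 side 0.66 t43.7
cmd 66.07 act 66.83 push 4.19 side 1.18 t44.2
cmd 65.67 act 66.76 push 5.42 side 1.10 t44.7
```

```bash
python3 - <<'E'
from h import *
P=lambda s,z:[*(F-s*d),z]
f0=np.array([.3,.1,0]); s=65.67
a0=66.76
for i in range(6):
    s-=.25
    arm.line_to(P(s,14),velocity=10); f=favg(); q=get_position(); a=(F-q[:2])@d
    print("cmd %.2f act %.2f push %.2f side %.2f t%.1f"%(s,a,-f[:2]@d,f[:2]@n,get_time()))
    if -f[:2]@d>6.3 or a0-a>.9: break
E
```

```text
cmd 65.42 act 66.76 push 5.97 side 0.89 t45.2
cmd 65.17 act 66.66 push 6.15 side 1.37 t45.7
cmd 64.92 act 66.56 push 6.37 side 0.97 t46.1
```

The wedge held still up to about 6 N, then the force rose with travel where free lift would stay flat. The free-lift push without the bench drag is about 5 N, so the board is in light contact with the pointer. I'll back off and hand in.

```bash
python3 - <<'E'
from h import *
P=lambda s,z:[*(F-s*d),z]
arm.line_to(P(90,14),velocity=40); arm.line_to(P(95,160),velocity=100); arm.wait(.5); st("clear")
p,D=grab_frame("scene"); cv2.imwrite("pics/z0.png",p)
cv2.imwrite("pics/z.png",cv2.resize(p[180:295,220:440],None,fx=3.5,fy=3.5,interpolation=cv2.INTER_CUBIC))
E
```

```text
clear t49.0 [608.6 -19.7 160. ] f [-0.06 -0.26  0.58] w0.5 g0.0
```

View pics/z.png

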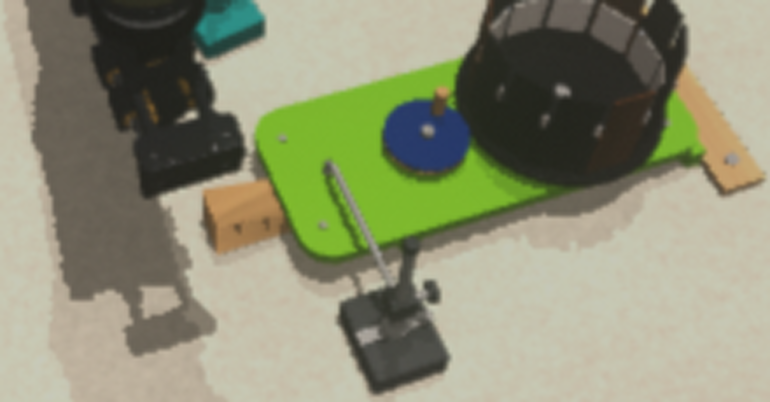

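The wedge at about (245,213) carries the board, the pointer meets the board at (330,168), the far end is at the stop and the gripper is clear.

```bash
python3 -c "
from station import *
print(ticket.close_job())"
```

```text
the job is handed in; nothing more can be done
None
```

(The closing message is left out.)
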